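# Swing the bench magnifier over the dissecting tray and hold the slide warmer's cover open

### The job

Swing the bench magnifier by its grip off the slide warmer until its lens is over the middle of the dissecting tray, and leave it there with the cover still shut. Then lift the warmer's hinged cover by its handle to 60 degrees from shut and finish while holding it still there, so that the slides can be laid out under it: it has no stay and falls shut if let go, so never let it drop. Leave everything else on the bench where it is.

Things in the scene. Friction and masses are not known exactly. Their poses are not given: they have to be found in the camera images.
- lamp_head (a point): Centre of the bench magnifier's lens and white ring head (152 mm across, 28 mm thick, level), 250 mm above the table, 360 mm from the axis of its upright post (fixed, at the table's back right), on which it swings. Its +x axis is level and points along the arm to the post's axis; a white 18 mm arm tube joins them at 312 mm height. Starts over the warmer, where the raised cover would strike it.
- lamp_grip (a point): Middle of the magnifier's grip: a level black rubber rod 16 mm thick and 60 mm long pointing straight outward from the ring head, away from the post, at 250 mm height, 475 mm from the post's axis. Swung by it, the arm turns about the post (seen from above, anticlockwise towards the tray, 0.7 to 1.4 rad); friction keeps it where it is left; 1 to 2 N moves it. Nothing above it, 140 mm free under it.
- tray_mid (a point): Centre of the inner floor of the dissecting tray: an open steel tray 260 (along its x) x 180 mm, 22 mm high (rim to 276 x 196 mm), fixed, about 360 mm from the magnifier's post. The point is 4 mm above the table.
- warmer: Slide warmer, fixed: white housing 220 mm (x, front to back) x 300 mm (y), top at 78 mm height, flat hot plate with glass slides under the cover. Origin: centre of its underside; its own -x side is the front (control panel, cover handle), which faces the robot.
- cover_hinge (a point): Middle of the hinge line of the cover, along the warmer's y axis, at the top of its rear edge: 110 mm behind the warmer's centre, 78 mm above the table.
- cover_angle (a joint): Cover of the slide warmer, rad: 0 shut (level, where it starts), grows as its front edge rises; 60 degrees = 1.047. A bare metal hood 220 x 300 x 30 mm, 0.45 to 0.8 kg, pulled shut by its own weight until about upright; free hinge, no stay, range to 1.9.
- cover_handle (a point): Middle of the handle on the cover's front: a round black bar 12 mm thick, 120 mm long, along the warmer's y, on two 10 mm steel posts 112 mm apart, 45 mm out from the hood's front face (39 mm gap behind the bar). Shut, it is 265 mm in front of the hinge line and 15 mm above it (93 mm above the table); it turns with the cover about the hinge line. The bar can turn in a grip. Free below.
- pot1: Bystander: specimen pot with yellow screw cap, 60 mm across, 62 mm high. Origin: centre of underside.
- pot2: Bystander: another such specimen pot.
- pot3: Bystander: another such specimen pot.
- petri: Bystander: shut Petri dish 92 mm across, 18 mm high. Origin: centre of underside.
- tube_rack: Bystander: blue tube rack 100 x 220 mm, 57 mm high with its tubes. Origin: centre of underside.
- scissors: Bystander: dissecting scissors lying flat, about 145 mm long, 8 mm thick. Origin: at the pivot, on the table.
- ruler: Bystander: steel ruler 160 x 25 x 4 mm lying in the tray. Origin: centre of underside.
- forceps: Bystander: forceps 125 mm long, 8 mm thick, lying in the tray. Origin: centre of underside.

How it is judged:
By the outcome, as a careful person would: the job done as asked, in the order asked, and still so for the second after the job is handed in, while the arm keeps its last pose, push and grip.
It also fails if it takes over 64 s, if anything falls off the work surface, if the arm or the gripper's body presses on something with over 40 N, if the wrist force passes 120 N, or if a joint passes its speed limit or range.

### The arm

A 7-joint arm with a two-finger parallel gripper is mounted at the origin on the work surface. World frame = base frame: x ahead of the robot, y to its left, z up, the work surface at z = 0. Lengths are in mm, angles in rad, forces in N, time in s.
With the tool pointing down it reaches from about 425 to 975 mm from the base axis. Payload 16.7 kg.
Tool frame: the origin (TCP) lies between the finger pads; the fingertips stand 14 mm ahead of it and the grasp point (between the pads) lies 5 mm behind it; z points along the fingers, y is the line along which they close (so a half turn about z gives the same grasp; the last joint's range is limited). The gripper opens to 85 mm and grips with 20 to 120 N. Pads are 22 mm wide; open, the fingers measure 114 mm over their backs; the gripper's body (76 mm by 85 mm) begins 54 mm behind the grasp point. The pads swing forward as they close: fully open they stand 13 mm farther back than shut.
Start: joints at [-1.446, 0.426, 0.074, 1.606, -0.034, 1.111, -0.067], TCP at [183.171, 649.635, 245.302] pointing down, gripper open.
Joint ranges: [-2.85, 2.85], [-0.5, 2.14], [-1.23, 1.37], [0.21, 2.46], [-1.02, 4.16], [0.16, 2.05], [-2.73, 2.73]. Speed limits (rad/s): [1.89, 1.89, 2.39, 2.39, 3.01, 3.01, 3.01].

### API

Orientations are given as a unit quaternion [x, y, z, w].
In Python, from plant import readout, grab_frame, workorder, search_frame gives the robot as it stands.
- The arm moves only by the shell command python3 -m crank 'ROWS' [FORCE]. ROWS is JSON, a list of rows, each a list of 3 entries, a list of its own where there are three numbers: the shift along the tool's x, y, z in cm, then the turn, a rotation vector about the tool's x, y, z in rad, then the opening, from -1 (shut) to 1 (fully open). In form: [[[x, y, z], [rx, ry, rz], grip], ...]. A call has 1 to 20 rows; each row shifts and turns the commanded pose from where the row before left it, along the tool's axes as they then stand; what a row does not reach is not made up. A row lasts 1/10 s, in which the tool goes at most 50 mm and 8.59 degrees, less where a joint would pass 70% of its speed; a pose out of reach is approached as far as the arm can. A call with a gripper value outside its range is refused whole. The fingers move at their own pace and stop on an object; FORCE is the grip in N (left out, the last holds). Time passes only in rows, so rows that do not move let the fingers close. It gives the time, the measured TCP pose, the force, the opening and the grip force at its end, in the units of the state.
- readout.read_state(): the state, without advancing time (a new reading comes with each control period).
- grab_frame(name): name is "side" or "top"; returns a dict with "img" (480x640x3 uint8, red, green, blue), "vertical_fov" (degrees; the focal length in pixels is half the picture's height over the tangent of half this angle, whatever the lens; pixels are square), "cx", "cy" (the principal point, pixels), "origin" and "rotation" of the camera in the world. Camera axes: x right, y down, z forward; pixel columns grow to the right and rows downward; lengths in mm; the calibration is good to about 2 mm. A picture is of the moment at which its call begins. There is no depth.
- workorder.sign_off(): hands the job in; it is judged then, once.
Trained networks look in a picture, given as the dict that the camera call returned (one of the last four; its "shot" number tells which), for a name from the list of things; names that differ only in an ending like _2 or _b are one class to them, and where a whole thing is asked for, a point or a joint stands for the part that bears it (a point fixed in the world has none). Each returns a list of dicts, best first, with "score" (0 to 1); they miss things now and then, are a little off and sometimes report something else, mostly with a low value. They report only what shows in the picture. A call takes as long as a camera call.
- search_frame(picture, label): "rect" ([left, top, right, bottom] in pixels, round what is visible of it).
The state is a dict: "t": time; "joints": joint angles; "qvel": joint speeds; "tau": joint torques, N m; "ee_pos": TCP position; "tcp_rot": TCP orientation; "force": force on the tool from outside, world axes, zero at the start; "torque": the same for the moment, N m; "width": finger opening in mm; "grip_force": force on a finger pad.
Only numpy, scipy, OpenCV 4.12 (cv2) and the standard library are available. Lean on these libraries where they do the work, as an engineer would, in place of code of your own. Each camera call takes 0.05 s, during which the arm holds its last target. There are 200 camera calls.

## Working session

There is one attempt and no reset: what is moved stays moved. The work goes in short steps, Python scripts to look and compute and a shell command to move; the robot and the scene stay as the last step left them, time stands still between calls to the robot, and variables do not carry over. Pictures are saved under pics/ and viewed, at most 10 in all, crops included, and the job is handed in when it is done.

```bash
mkdir -p pics
cat > h.py <<'E'
import numpy as np, cv2, json
from plant import readout, grab_frame, workorder, search_frame
from scipy.spatial.transform import Rotation as R
def ray(p,u,v):
    f=p["img"].shape[0]/2/np.tan(np.radians(p["vertical_fov"])/2)
    d=np.array(p["rotation"])@np.array([(u-p["cx"])/f,(v-p["cy"])/f,1.]); return np.array(p["origin"],float),d/np.linalg.norm(d)
def atz(p,u,v,z):
    o,d=ray(p,u,v); return o+d*(z-o[2])/d[2]
def tri(p,a,q,b):
    o1,d1=ray(p,*a);o2,d2=ray(q,*b)
    s=np.linalg.lstsq(np.c_[d1,-d2],o2-o1,rcond=None)[0]
    x,y=o1+s[0]*d1,o2+s[1]*d2; return (x+y)/2,np.linalg.norm(x-y)
def proj(p,X):
    f=p["img"].shape[0]/2/np.tan(np.radians(p["vertical_fov"])/2)
    c=np.array(p["rotation"]).T@(np.array(X,float)-p["origin"]); return c[:2]/c[2]*f+[p["cx"],p["cy"]]
def save(p,n): cv2.imwrite("pics/"+n,p["img"][:,:,::-1])
E
python3 - <<'E'
from h import *
s=readout.read_state(); print(s["ee_pos"],s["tcp_rot"],s["width"],s["t"])
for n in("top","side"):
    p=grab_frame(n); save(p,n+"0.png"); print(n,p["vertical_fov"],p["cx"],p["cy"],p["origin"],np.round(p["rotation"],3).tolist())
    for l in "lamp_head lamp_grip tray_mid warmer cover_hinge cover_angle cover_handle pot1 petri tube_rack scissors ruler forceps".split():
        print(l,[(np.round(d["rect"]).tolist(),round(d["score"],2)) for d in search_frame(p,l)[:3]])
E
```

```text
[183.05521923 649.28495769 244.59953829] [ 1.36970637e-01  9.90574897e-01 -6.44116771e-04 -5.43626495e-05] 85.32621967461205 0.0
top 42.648342754111255 324.4122205918798 230.62516552935463 [ 418.37117268   13.82312118 1559.31050429] [0.715, -0.697, 0.037, -0.043]
lamp_head [([313.0, 75.0, 530.0, 221.0], 0.8)]
lamp_grip []
tray_mid [([443.0, 206.0, 522.0, 319.0], 0.61), ([460.0, 232.0, 479.0, 284.0], 0.27)]
warmer [([254.0, 147.0, 396.0, 272.0], 0.67)]
cover_hinge [([254.0, 142.0, 397.0, 273.0], 0.83)]
cover_angle [([257.0, 145.0, 395.0, 269.0], 0.83)]
cover_handle [([256.0, 145.0, 396.0, 273.0], 0.94)]
pot1 [([362.0, 308.0, 387.0, 335.0], 0.92), ([174.0, 220.0, 204.0, 242.0], 0.76), ([179.0, 165.0, 204.0, 194.0], 0.56)]
petri [([183.0, 274.0, 221.0, 310.0], 0.58)]
tube_rack [([115.0, 179.0, 172.0, 273.0], 0.78), ([362.0, 308.0, 390.0, 336.0], 0.48)]
scissors [([263.0, 301.0, 317.0, 332.0], 0.56)]
ruler [([494.0, 237.0, 513.0, 305.0], 0.82), ([360.0, 306.0, 387.0, 336.0], 0.3)]
forceps [([458.0, 236.0, 477.0, 281.0], 0.7)]
side 55.98596564807815 319.3538557411909 238.86751287024393 [-127.50716961 -700.33875306  825.71422449] [0.813, -0.334, 0.172, -0.445]
lamp_head [([320.0, 188.0, 538.0, 229.0], 0.8)]
lamp_grip [([320.0, 192.0, 540.0, 230.0], 0.58)]
tray_mid [([356.0, 321.0, 498.0, 438.0], 0.63)]
warmer [([276.0, 217.0, 404.0, 311.0], 0.78)]
cover_hinge [([280.0, 214.0, 405.0, 314.0], 0.56)]
cover_angle [([279.0, 216.0, 408.0, 289.0], 0.73)]
cover_handle [([278.0, 212.0, 407.0, 290.0], 0.82)]
pot1 [([289.0, 326.0, 311.0, 360.0], 0.91), ([246.0, 221.0, 264.0, 242.0], 0.89), ([280.0, 209.0, 294.0, 229.0], 0.65)]
petri [([205.0, 252.0, 236.0, 275.0], 0.67), ([278.0, 216.0, 405.0, 286.0], 0.6)]
tube_rack [([198.0, 200.0, 270.0, 245.0], 0.72)]
scissors [([247.0, 284.0, 277.0, 323.0], 0.49)]
ruler [([421.0, 365.0, 468.0, 422.0], 0.66)]
forceps [([410.0, 345.0, 427.0, 386.0], 0.66)]
```

View pics/top0.png

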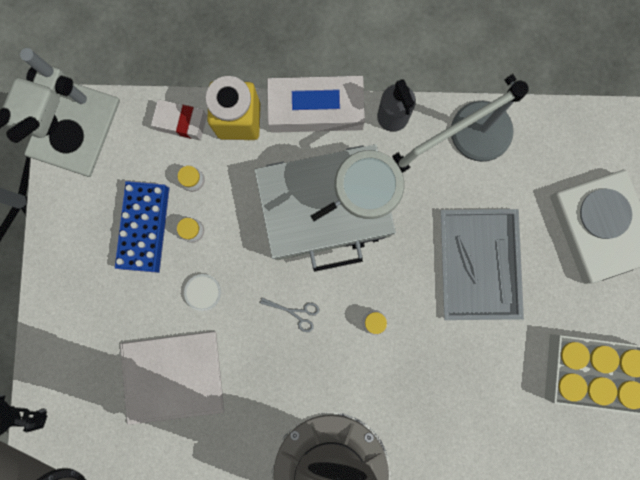

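View pics/side0.png

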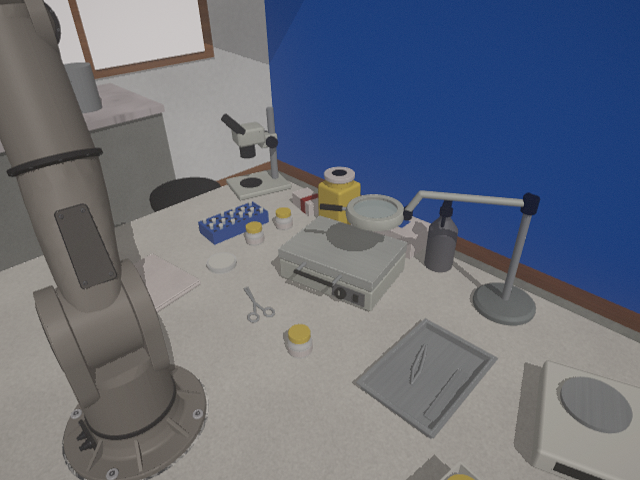

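The top view shows the ring head at about (370,184), the grip running from (336,206) to (312,219), the post top at (519,89), the tray centre near (482,264), and the handle bar from (313,268) to (361,262). In the side view the ring is at (375,211) and the post top at (530,203). The rotation turns out to be a quaternion, so I'll fix the helper.

```bash
sed -i 's/np.array(p\["rotation"\])/R.from_quat(p["rotation"]).as_matrix()/' h.py
python3 - <<'E'
from h import *
P=grab_frame("top");S=grab_frame("side")
print("trayc", [atz(P,u,v,22).round(0).tolist() for u,v in((443,209),(519,209),(522,318),(443,319))])
print("head tri",tri(P,(370,184),S,(375,211)))
print("post tri",tri(P,(519,89),S,(530,203)))
H=atz(P,370,184,250);G0=atz(P,336,206,250);G1=atz(P,312,219,250);print("head",H,"grip",G0,G1)
print("handle",atz(P,313,268,93),atz(P,361,262,93), "cover front corners",atz(P,275,257,108),atz(P,394,236,108),"rear",atz(P,257,167,108))
for X in(H,G0,G1,atz(P,313,268,93),atz(P,361,262,93)):print(proj(S,X))
a=cv2.resize(P["img"][140:290,240:420],(0,0),fx=4,fy=4,interpolation=cv2.INTER_CUBIC);cv2.imwrite("pics/c1.png",a[:,:,::-1])
a=cv2.resize(S["img"][180:330,250:430],(0,0),fx=4,fy=4,interpolation=cv2.INTER_CUBIC);cv2.imwrite("pics/c2.png",a[:,:,::-1])
E
```

```text
trayc [[655.0, -269.0, 22.0], [660.0, -461.0, 22.0], [388.0, -465.0, 22.0], [380.0, -271.0, 22.0]]
head tri (array([669.86738761, -69.54464312, 254.10022815]), np.float64(0.3872610281362123))
post tri (array([ 866.14880597, -371.58432784,  314.7408134 ]), np.float64(2.7498822484679155))
head [670.5176889  -69.66715319 250.        ] grip [620.64298784   2.63338605 250.        ] [591.13554635  53.5005776  250.        ]
handle [494.12832162  52.56114501  93.        ] [511.35045204 -61.52820898  93.        ] cover front corners [517.05906812 142.76580627 108.        ] [ 574.08221538 -137.78864844  108.        ] rear [732.69262064 193.64986096 108.        ]
[375.04648239 212.3327861 ]
[341.17356321 209.59058686]
[319.38833987 206.95986621]
[294.83831521 270.79845633]
[329.44107284 286.74155173]
```

View pics/c1.png

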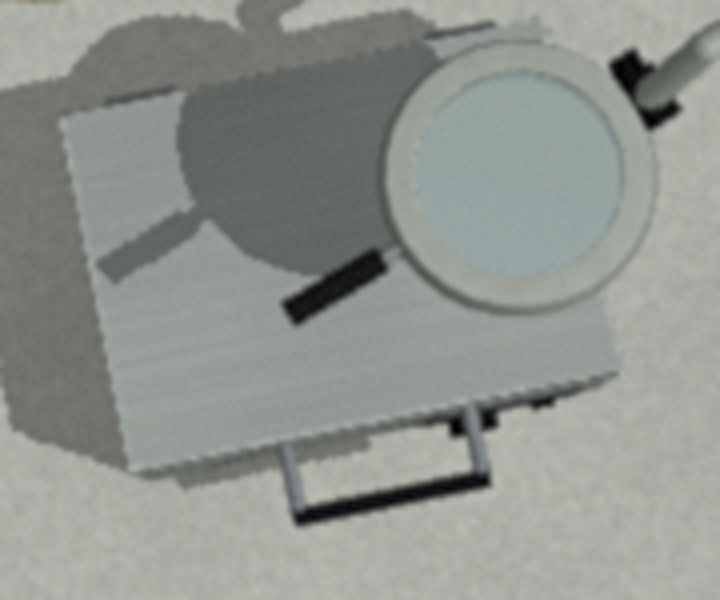

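View pics/c2.png

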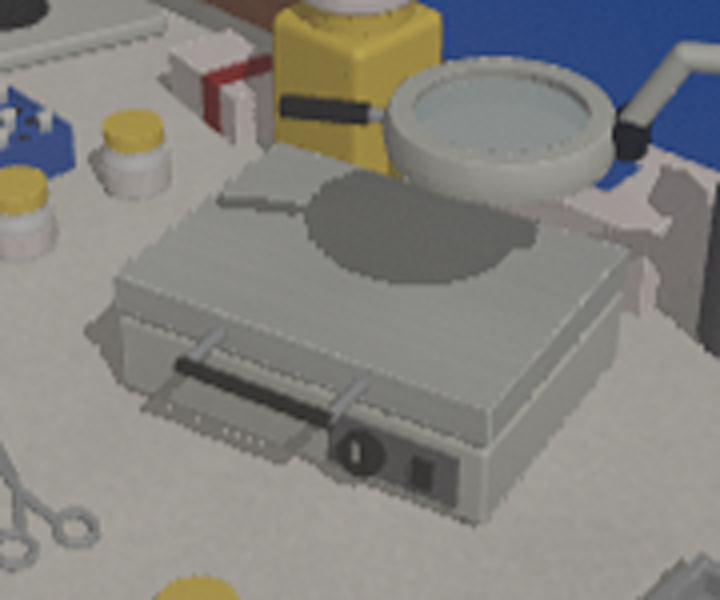

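Both crops agree with the wide pictures. The grip's centre is at top (324,211.5) and side (331.5,207). The bar's centre is at top (338,264.8) and side (313.5,277.7). The warmer's front faces the robot.

```bash
cat > nav.py <<'E'
from h import *
def go(target, yaw=None):
    """world target for TCP (mm), yaw = angle of tool y (deg, mod 180) ; prints shift in tool axes (cm), turn about z"""
    s=readout.read_state(); M=R.from_quat(s["tcp_rot"]).as_matrix()
    d=M.T@(np.array(target)-s["ee_pos"])/10
    a=np.degrees(np.arctan2(M[1,1],M[0,1])); print("shift cm",d.round(2),"yaw now",round(a,1),end=" ")
    if yaw is not None:
        k=(yaw-a+90)%180-90; print("tool rz",round(-np.radians(k),3),end="")
    print(" tcp",np.round(s["ee_pos"],1),"f",np.round(s["force"],1),"w",round(s["width"],1),round(s["grip_force"],1),"t",s["t"])
E
python3 - <<'E'
from nav import *
P=grab_frame("top");S=grab_frame("side")
print("grip",tri(P,(324,211.5),S,(331.5,207)),"bar",tri(P,(338,264.8),S,(313.5,277.7)))
b0=tri(P,(240+297/4,140+518/4),S,(250+178/4,180+363/4))[0];b1=tri(P,(240+488/4,140+480/4),S,(250+330/4,180+418/4))[0]
print("bar ends",b0,b1,np.linalg.norm(b0-b1))
g0=tri(P,(312.5,218.2),S,(250+282/4,180+105/4))[0];g1=tri(P,(335.5,204.5),S,(250+370/4,180+111/4))[0];print("grip ends",g0,g1)
t=np.mean([atz(P,u,v,22) for u,v in((443,209),(519,209),(522,318),(443,319))],0);print("tray",t)
G=tri(P,(324,211.5),S,(331.5,207))[0]; H=atz(P,370.2,184,262)
u=(G-H)[:2];u/=np.linalg.norm(u);print("H",H,"dir",u,"ang",np.degrees(np.arctan2(u[1],u[0])),"post from head",H[:2]-360*u,"post from grip",G[:2]-475*u)
go([G[0],G[1],300],np.degrees(np.arctan2(u[1],u[0]))-90)
E
```

```text
grip (array([608.44941764,  27.39058829, 252.86872784]), np.float64(2.183362954119335)) bar (array([504.2092496 ,  -7.75014054,  96.66453725]), np.float64(2.9902196160589916))
bar ends [490.41448684  49.41215614  96.83090221] [517.05300296 -64.62465557  98.57773506] 117.11983772721966
grip ends [593.07506179  52.05502952 251.83866758] [624.20593086   2.98394304 253.71947419]
tray [ 520.52000559 -366.53208856   22.        ]
H [668.21726258 -69.32984305 262.        ] dir [-0.52567594  0.85068491] ang 121.71375824132103 post from head [ 857.46060037 -375.57640892] post from grip [ 858.14548833 -376.68474166]
shift cm [-57.82 -48.35  -5.47] yaw now 74.3 tool rz 0.742 tcp [183.2 649.6 245.3] f [ 0.2 -0.3  0.2] w 85.6 0.0 t 1.6
```

```bash
python3 -m crank '[[[-2.9,-2.4,-0.4],[0,0,0],1],[[-2.9,-2.4,-0.4],[0,0,0],1],[[-2.9,-2.4,-0.4],[0,0,0],1],[[-2.9,-2.4,-0.4],[0,0,0],1],[[-2.9,-2.4,-0.4],[0,0,0],1],[[-2.9,-2.4,-0.4],[0,0,0],1],[[-2.9,-2.4,-0.4],[0,0,0],1],[[-2.9,-2.4,-0.4],[0,0,0],1],[[-2.9,-2.4,-0.4],[0,0,0],1],[[-2.9,-2.4,-0.4],[0,0,0],1],[[-2.9,-2.4,-0.4],[0,0,0],1],[[-2.9,-2.4,-0.4],[0,0,0],1],[[-2.9,-2.4,-0.4],[0,0,0],1],[[-2.9,-2.4,-0.4],[0,0,0],1],[[-2.9,-2.4,-0.4],[0,0,0],1],[[-2.9,-2.4,-0.4],[0,0,0],1],[[-2.9,-2.4,-0.4],[0,0,0],1],[[-2.9,-2.4,-0.4],[0,0,0],1]]' 40
python3 -m crank '[[[0,0,0],[0,0,0.13],0.4],[[0,0,0],[0,0,0.13],0.4],[[0,0,0],[0,0,0.13],0.4],[[0,0,0],[0,0,0.13],0.4],[[0,0,0],[0,0,0.13],0.4],[[0,0,0],[0,0,0.09],0.4],[[0,0,0],[0,0,0],0.4]]'
python3 -c "
from nav import *
go([608,27.5,310],32.3)"
```

```text
t: 3.4
ee_pos: [569.0, 90.8, 317.7]
tcp_rot: [0.137, 0.991, 0.0, 0.0]
force: [0.6, 0.6, 0.1]
width: 85.7
grip_force: 0.0
t: 4.1
ee_pos: [568.3, 92.2, 317.4]
tcp_rot: [0.487, 0.874, 0.0, 0.0]
force: [-0.4, -0.2, 1.3]
width: 60.0
grip_force: 0.0
shift cm [-7.59 -0.03  0.74] yaw now 31.8 tool rz -0.009 tcp [568.3  92.2 317.4] f [-0.4 -0.2  1.3] w 60.0 0.0 t 4.1
```

```bash
python3 -m crank '[[[-2.4,0,0],[0,0,0],0.4],[[-2.4,0,0],[0,0,0],0.4],[[-2.4,0,0],[0,0,0],0.4],[[0,0,1.8],[0,0,0],0.4],[[0,0,1.8],[0,0,0],0.4],[[0,0,1.8],[0,0,0],0.4],[[0,0,1.75],[0,0,0],0.4],[[0,0,0],[0,0,0],0.4]]'
python3 - <<'E'
from nav import *
go([607,29,246],32.3)
P=grab_frame("top");S=grab_frame("side")
a=[cv2.resize(X["img"][y:y+130,x:x+130],(400,400),interpolation=cv2.INTER_CUBIC) for X,x,y in((P,270,140),(S,270,140))]
cv2.imwrite("pics/c3.png",np.hstack(a)[:,:,::-1])
E
```

```text
t: 4.9
ee_pos: [605.3, 31.0, 243.8]
tcp_rot: [0.485, 0.875, -0.001, -0.001]
force: [0.9, 0.8, -0.3]
width: 59.6
grip_force: 0.0
shift cm [-0.26  0.04 -0.22] yaw now 32.0 tool rz -0.005 tcp [605.3  31.  243.8] f [ 0.9  0.8 -0.3] w 59.6 0.0 t 4.9
```

View pics/c3.png

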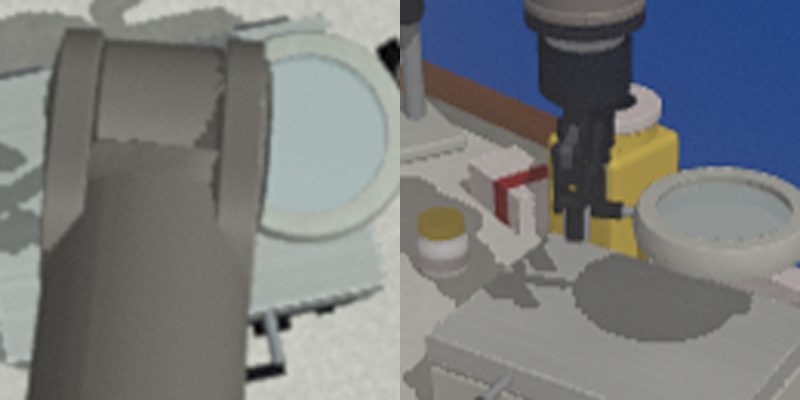

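The side view shows the fingers straddling the black grip, with the ring clear. I'll close on it and swing along the arc.

```bash
python3 -m crank '[[[0,0,0],[0,0,0],-1],[[0,0,0],[0,0,0],-1],[[0,0,0],[0,0,0],-1],[[0,0,0],[0,0,0],-1],[[0,0,0],[0,0,0],-1],[[0,0,0],[0,0,0],-1]]' 40
python3 -m crank '[[[-0.007,-0.59,0],[0,0,-0.012],-1],[[-0.014,-1.17,0],[0,0,-0.0245],-1],[[-0.014,-1.17,0],[0,0,-0.0245],-1],[[-0.014,-1.17,0],[0,0,-0.0245],-1],[[-0.014,-1.17,0],[0,0,-0.0245],-1]]'
python3 -c "
from nav import *
go([0,0,0])"
```

```text
t: 5.6
ee_pos: [606.7, 31.1, 246.6]
tcp_rot: [0.486, 0.874, 0.0, 0.0]
force: [-0.5, -0.1, 5.7]
width: 14.6
grip_force: 38.9
t: 6.1
ee_pos: [563.5, -0.2, 246.5]
tcp_rot: [0.437, 0.9, 0.0, 0.001]
force: [5.9, -4.3, 4.9]
width: 14.7
grip_force: 39.3
shift cm [ 34.93 -44.28  24.53] yaw now 38.2  tcp [ 5.635e+02 -2.000e-01  2.465e+02] f [ 5.9 -4.3  4.9] w 14.7 39.3 t 6.1
```

```bash
python3 -m crank '[[[-0.014,-1.17,0],[0,0,-0.0245],-1],[[-0.014,-1.17,0],[0,0,-0.0245],-1],[[-0.014,-1.17,0],[0,0,-0.0245],-1],[[-0.014,-1.17,0],[0,0,-0.0245],-1],[[-0.014,-1.17,0],[0,0,-0.0245],-1],[[-0.014,-1.17,0],[0,0,-0.0245],-1],[[-0.014,-1.17,0],[0,0,-0.0245],-1],[[-0.014,-1.17,0],[0,0,-0.0245],-1],[[-0.014,-1.17,0],[0,0,-0.0245],-1],[[-0.014,-1.17,0],[0,0,-0.0245],-1],[[-0.014,-1.17,0],[0,0,-0.0245],-1],[[-0.014,-1.17,0],[0,0,-0.0245],-1],[[-0.014,-1.17,0],[0,0,-0.0245],-1],[[-0.014,-1.17,0],[0,0,-0.0245],-1],[[-0.014,-1.17,0],[0,0,-0.0245],-1],[[-0.014,-1.17,0],[0,0,-0.0245],-1],[[-0.014,-1.17,0],[0,0,-0.0245],-1],[[-0.014,-1.17,0],[0,0,-0.0245],-1],[[-0.014,-1.17,0],[0,0,-0.0245],-1],[[-0.014,-1.17,0],[0,0,-0.0245],-1]]'
python3 - <<'E'
from nav import *
go([0,0,0]);s=readout.read_state();e=np.array(s["ee_pos"][:2])-[862,-373.5];print(np.hypot(*e),np.degrees(np.arctan2(e[1],e[0])))
P=grab_frame("top");S=grab_frame("side")
for p in(P,S):
    for l in("lamp_head","tray_mid"):print(l,[(np.round(d["rect"]).tolist(),round(d["score"],2)) for d in search_frame(p,l)[:2]])
a=[cv2.resize(X["img"][y:y+300,x:x+300],(400,400),interpolation=cv2.INTER_CUBIC) for X,x,y in((P,290,60),(S,280,150))]
cv2.imwrite("pics/c4.png",np.hstack(a)[:,:,::-1])
E
```

```text
t: 8.1
ee_pos: [425.2, -184.4, 246.9]
tcp_rot: [0.205, 0.979, -0.001, 0.006]
force: [42.7, -16.4, -34.4]
width: 14.6
grip_force: 39.3
shift cm [46.62 -0.17 24.16] yaw now 66.3  tcp [ 425.2 -184.4  246.9] f [ 42.7 -16.4 -34.4] w 14.6 39.3 t 8.1
475.98008209982737 156.58561890498385
lamp_head [([409.0, 79.0, 530.0, 275.0], 0.78)]
tray_mid [([441.0, 209.0, 524.0, 320.0], 0.72), ([256.0, 142.0, 394.0, 273.0], 0.42)]
lamp_head []
tray_mid [([356.0, 322.0, 499.0, 439.0], 0.63)]
```

View pics/c4.png

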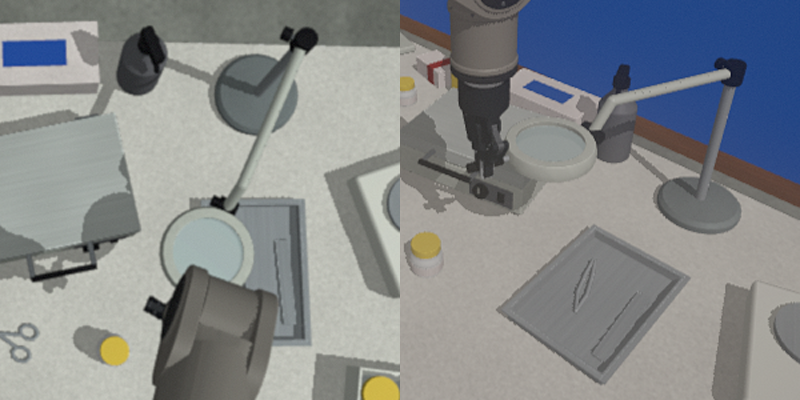

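The top view shows the head partway, with the ring at about (443,248), still left of the tray centre and short of it. The wrist force has grown to 57 N, so I'll open to relieve it, check the true offset and regrip.

```bash
python3 -m crank '[[[0,0,0],[0,0,0],-0.3],[[0,0,0],[0,0,0],-0.3],[[0,0,0],[0,0,0],-0.3],[[0,0,0],[0,0,0],-0.3]]'
python3 - <<'E'
from nav import *
s=readout.read_state();print(s["joints"],s["torque"])
P=grab_frame("top"); c=np.array([290+205*.75,60+250*.75]);H=atz(P,*c,262);print("head",H)
go([861-478*np.cos(np.radians(23.4)),-374.5+478*np.sin(np.radians(23.4)),246.5],66.6)
E
```

```text
t: 8.8
ee_pos: [420.8, -182.1, 245.8]
tcp_rot: [0.206, 0.979, 0.0, -0.0]
force: [-0.5, -0.7, 0.5]
width: 30.1
grip_force: 0.0
[-0.36311892  0.05540657  0.66668776  2.10055722 -0.04100819  0.99827736
  1.48111526] [ 0.04656598 -0.00045838 -0.00634284]
head [ 535.75702487 -227.1054034   262.        ]
shift cm [-0.23 -0.17 -0.07] yaw now 66.2 tool rz -0.006 tcp [ 420.9 -182.1  245.8] f [ 0.4  0.8 -0.5] w 30.2 0.0 t 8.85
```

```bash
python3 -m crank '[[[0,0,0],[0,0,-0.014],-1],[[0,0,0],[0,0,0],-1],[[0,0,0],[0,0,0],-1],[[0,0,0],[0,0,0],-1],[[0,0,0],[0,0,0],-1],[[-0.014,-1.17,0],[0,0,-0.0242],-1],[[-0.014,-1.17,0],[0,0,-0.0242],-1],[[-0.014,-1.17,0],[0,0,-0.0242],-1],[[-0.014,-1.17,0],[0,0,-0.0242],-1],[[-0.014,-1.17,0],[0,0,-0.0242],-1],[[-0.014,-1.17,0],[0,0,-0.0242],-1],[[-0.014,-1.17,0],[0,0,-0.0242],-1],[[-0.014,-1.17,0],[0,0,-0.0242],-1]]' 30
python3 -c "
from nav import *
go([0,0,0]);s=readout.read_state();e=np.array(s['ee_pos'][:2])-[865.5,-371.5];print(np.hypot(*e),np.degrees(np.arctan2(e[1],e[0])))"
```

```text
t: 10.15
ee_pos: [393.0, -271.8, 245.9]
tcp_rot: [0.103, 0.995, 0.0, 0.0]
force: [0.1, 0.9, 4.0]
width: 14.8
grip_force: 29.2
shift cm [44.04 18.56 24.58] yaw now 78.2  tcp [ 393.  -271.8  245.9] f [0.1 0.9 4. ] w 14.8 29.2 t 10.15
482.85695631594564 168.0828763228803
```

```bash
python3 -m crank '[[[-0.014,-1.17,0],[0,0,-0.0242],-1],[[-0.014,-1.17,0],[0,0,-0.0242],-1],[[-0.014,-1.17,0],[0,0,-0.0242],-1],[[-0.014,-1.17,0],[0,0,-0.0242],-1],[[-0.014,-1.17,0],[0,0,-0.0242],-1],[[-0.014,-1.17,0],[0,0,-0.0242],-1],[[-0.014,-1.17,0],[0,0,-0.0242],-1],[[-0.007,-0.6,0],[0,0,-0.012],-1],[[0,0,0],[0,0,0],-1],[[0,0,0],[0,0,0],-1]]' 30
python3 - <<'E'
from nav import *
go([0,0,0]);s=readout.read_state();e=np.array(s['ee_pos'][:2])-[865.5,-371.5];print(np.hypot(*e),np.degrees(np.arctan2(e[1],e[0])))
P=grab_frame("top");S=grab_frame("side")
for l in("lamp_head","tray_mid"):
    for p in(P,S):print(l,[(np.round(d["rect"]).tolist(),round(d["score"],2)) for d in search_frame(p,l)[:1]])
a=[cv2.resize(X["img"][y:y+200,x:x+200],(400,400),interpolation=cv2.INTER_CUBIC) for X,x,y in((P,400,150),(S,330,260))]
cv2.imwrite("pics/c5.png",np.hstack(a)[:,:,::-1])
E
```

```text
t: 11.15
ee_pos: [383.1, -358.5, 245.9]
tcp_rot: [0.013, 1.0, -0.0, 0.0]
force: [1.3, -0.2, 3.3]
width: 15.1
grip_force: 29.7
shift cm [39.25 34.84 24.57] yaw now 88.5  tcp [ 383.1 -358.5  245.9] f [ 1.3 -0.2  3.3] w 15.1 29.7 t 11.15
482.54095763667493 178.4611427171084
lamp_head [([473.0, 79.0, 543.0, 334.0], 0.94)]
lamp_head [([387.0, 192.0, 539.0, 334.0], 0.9)]
tray_mid [([442.0, 207.0, 523.0, 319.0], 0.8)]
tray_mid [([357.0, 325.0, 498.0, 436.0], 0.75)]
```

View pics/c5.png

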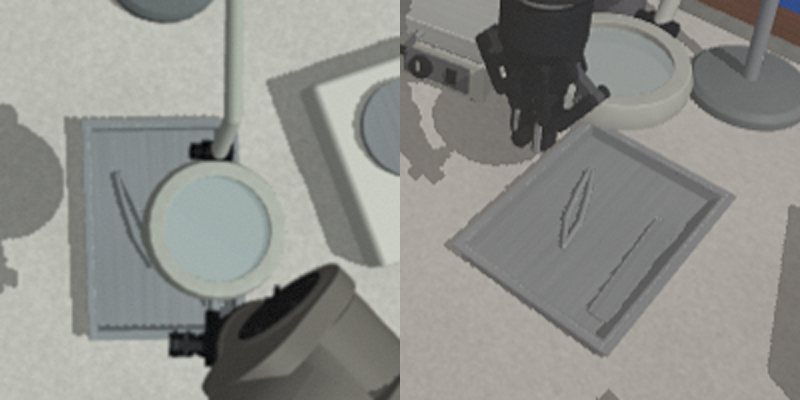

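The ring is at top px (508,264.5), with its lens over the tray. I'll check its centre against the tray from both views.

Run:
```python
from nav import *
P=grab_frame("top");S=grab_frame("side")
print("head",atz(P,508,264.5,263))
c=np.array([(355,381.5),(497.5,358.5),(432.5,436),(426,323.5)]);X=[atz(S,*q,22) for q in c];print(np.round(X,0).tolist(),np.mean(X,0))
t=[(443,209),(519.5,208.5),(522.5,318),(444,319.5)];Y=[atz(P,*q,22) for q in t];print(np.round(Y,0).tolist(),np.mean(Y,0))
```

```text
head [ 503.17444929 -362.08440173  263.        ]
[[379.0, -271.0, 22.0], [659.0, -459.0, 22.0], [388.0, -465.0, 22.0], [640.0, -276.0, 22.0]] [ 516.76791227 -367.70451598   22.        ]
[[655.0, -269.0, 22.0], [661.0, -462.0, 22.0], [388.0, -467.0, 22.0], [379.0, -273.0, 22.0]] [ 520.56443535 -367.77637734   22.        ]
```

```bash
python3 -m crank '[[[-0.005,-0.7,0],[0,0,-0.0145],-1],[[0,0,0],[0,0,0],-1],[[0,0,0],[0,0,0],-1],[[0,0,0],[0,0,0],0],[[0,0,0],[0,0,0],0],[[0,0,0],[0,0,0],0],[[0,0,0],[0,0,0],0],[[0,0,-1.5],[0,0,0],0],[[0,0,-2.5],[0,0,0],0],[[0,0,-2.5],[0,0,0],0],[[0,0,-2.5],[0,0,0],0],[[0,0,0],[0,0,0],0]]' 30
python3 - <<'E'
from nav import *
P=grab_frame("top");S=grab_frame("side")
# handle: bar axis direction and warmer x
b=np.array([504,-7.5]);w=np.array([490.4-517.05,49.4+64.6]);print("bar ang top/side",np.degrees(np.arctan2(w[1],w[0])))
for l in("warmer","cover_handle"):print(l,[(np.round(d["rect"]).tolist()) for d in search_frame(P,l)[:1]])
go([504,-7.5,250],-13)
a=[cv2.resize(P["img"][y:y+150,x:x+200],(800,600),interpolation=cv2.INTER_CUBIC) for x,y in((240,140),)]
cv2.imwrite("pics/c6.png",a[0][:,:,::-1])
print("head",[np.round(d["rect"]).tolist() for p in(P,S) for d in search_frame(p,"lamp_head")[:1]])
E
```

```text
t: 12.75
ee_pos: [383.5, -366.5, 338.6]
tcp_rot: [0.006, 1.0, -0.001, 0.002]
force: [-0.0, -0.3, 1.0]
width: 42.5
grip_force: 0.0
bar ang top/side 103.15785218933543
warmer [[254.0, 145.0, 394.0, 273.0]]
cover_handle [[256.0, 146.0, 397.0, 269.0]]
shift cm [-11.75  35.9    8.5 ] yaw now 89.4 tool rz -1.355 tcp [ 382.5 -365.2  335. ] f [ 0.4  0.5 -0.7] w 42.7 0.0 t 12.95
head [[474.0, 80.0, 546.0, 336.0], [391.0, 192.0, 541.0, 335.0]]
```

View pics/c6.png

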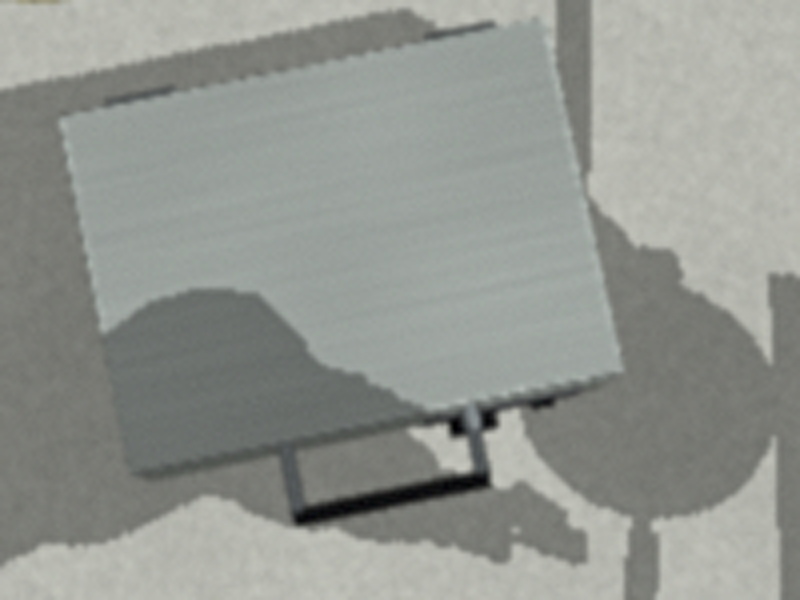

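The cover is shut and fully in view now. Its hood corners in the crop are at (62,120), (540,22), (622,372) and (138,472), and the bar runs from (297,518) to (488,480).

```bash
python3 -m crank '[[[-0.9,2.75,0],[0,0,0],0],[[-0.9,2.75,0],[0,0,0],0],[[-0.9,2.75,0],[0,0,0],0],[[-0.9,2.75,0],[0,0,0],0],[[-0.9,2.75,0],[0,0,0],0],[[-0.9,2.75,0],[0,0,0],0],[[-0.9,2.75,0],[0,0,0],0],[[-0.9,2.75,0],[0,0,0],0],[[-0.9,2.75,0],[0,0,0],0],[[-0.9,2.75,0],[0,0,0],0],[[-0.9,2.75,0],[0,0,0],0],[[-0.9,2.75,0],[0,0,0],0],[[-0.9,2.75,0],[0,0,0],0]]'
python3 - <<'E'
from nav import *
P=grab_frame("top")
X=np.array([atz(P,240+a/4,140+b/4,108)[:2] for a,b in((62,120),(540,22),(622,372),(138,472))]);print(X.round(0).tolist())
fx=(X[0]-X[3]+X[1]-X[2]);fx/=np.linalg.norm(fx);print("sizes",np.linalg.norm(X[0]-X[3]),np.linalg.norm(X[0]-X[1]),"x ang",np.degrees(np.arctan2(fx[1],fx[0])))
y=X[0]-X[1];y2=X[3]-X[2];print("y ang",[np.degrees(np.arctan2(v[1],v[0])) for v in(y,y2)])
c=X.mean(0);print("c",c,"hinge",c+110*fx,"handle",c-155*fx, "rear mid",(X[0]+X[1])/2)
E0=[atz(P,240+a/4,140+b/4,96)[:2] for a,b in((297,518),(488,480))];print("bar",E0,np.mean(E0,0))
go([504,-7.5,250],-12.5);print(readout.read_state()["joints"])
E
```

```text
t: 14.35
ee_pos: [503.9, -8.3, 335.2]
tcp_rot: [0.006, 1.0, -0.0, -0.001]
force: [0.6, -1.0, -0.5]
width: 42.6
grip_force: 0.0
[[725.0, 197.0], [792.0, -89.0], [581.0, -141.0], [515.0, 144.0]]
sizes 217.1954215825705 293.88266213558967 x ang 14.01193038843123
y ang [np.float64(103.21251716089073), np.float64(103.16076250769392)]
c [653.42197062  27.61674711] hinge [760.14895705  54.25037938] handle [503.03394429  -9.912462  ] rear mid [758.84857607  53.92587037]
bar [array([490.48427351,  49.40949075]), array([515.98615996, -63.66277601])] [503.23521674  -7.12664263]
shift cm [ 0.09 -0.4   8.49] yaw now 89.6 tool rz -1.359 tcp [505.1  -3.5 334.9] f [0.6 6.  0.3] w 42.4 0.0 t 14.4
[-0.51519125  0.0612395   0.41920906  1.88368848 -0.02731391  1.20315205
  1.47712016]
```

```bash
python3 -m crank '[[[0,0,0],[0,0,0.1333],0],[[0,0,0],[0,0,0.1333],0],[[0,0,0],[0,0,0.1333],0],[[0,0,0],[0,0,0.1333],0],[[0,0,0],[0,0,0.1333],0],[[0,0,0],[0,0,0.1333],0],[[0,0,0],[0,0,0.1333],0],[[0,0,0],[0,0,0.1333],0],[[0,0,0],[0,0,0.1333],0],[[0,0,0],[0,0,0.1333],0],[[0,0,0],[0,0,0],0]]'
python3 -c "
from nav import *
go([503.5,-8,89],13.2)"
```

```text
t: 15.5
ee_pos: [503.7, -9.6, 335.2]
tcp_rot: [0.624, 0.782, -0.0, -0.0]
force: [0.2, 0.4, 0.1]
width: 42.8
grip_force: 0.0
shift cm [ 0.16  0.05 24.62] yaw now 12.8 tool rz -0.007 tcp [503.7  -9.6 335.2] f [0.2 0.4 0.1] w 42.8 0.0 t 15.5
```

Descend to just above the bar, then slowly straddle it.

```bash
python3 -m crank '[[[0.1,0,3],[0,0,0],0],[[0.05,0.05,3],[0,0,-0.007],0],[[0,0,3],[0,0,0],0],[[0,0,3],[0,0,0],0],[[0,0,3],[0,0,0],0],[[0,0,2],[0,0,0],0],[[0,0,0],[0,0,0],0]]'
python3 -m crank '[[[0,0,1.5],[0,0,0],0],[[0,0,1.5],[0,0,0],0],[[0,0,1.5],[0,0,0],0],[[0,0,1.5],[0,0,0],0],[[0,0,1.5],[0,0,0],0],[[0,0,0],[0,0,0],0]]'
python3 - <<'E'
from nav import *
go([503.5,-8,89],13.2)
S=grab_frame("side");a=cv2.resize(S["img"][200:320,250:410],(800,600),interpolation=cv2.INTER_CUBIC);cv2.imwrite("pics/c7.png",a[:,:,::-1])
E
```

```text
t: 16.2
ee_pos: [502.3, -8.2, 163.3]
tcp_rot: [0.618, 0.786, -0.002, -0.001]
force: [0.7, 0.1, 0.3]
width: 42.6
grip_force: 0.0
t: 16.8
ee_pos: [503.6, -7.9, 90.4]
tcp_rot: [0.619, 0.785, -0.001, -0.001]
force: [-1.7, 0.3, 0.2]
width: 43.1
grip_force: 0.0
shift cm [-0.01 -0.01  0.14] yaw now 13.5 tool rz 0.006 tcp [503.6  -7.9  90.4] f [-1.7  0.3  0.2] w 43.1 0.0 t 16.8
```

View pics/c7.png

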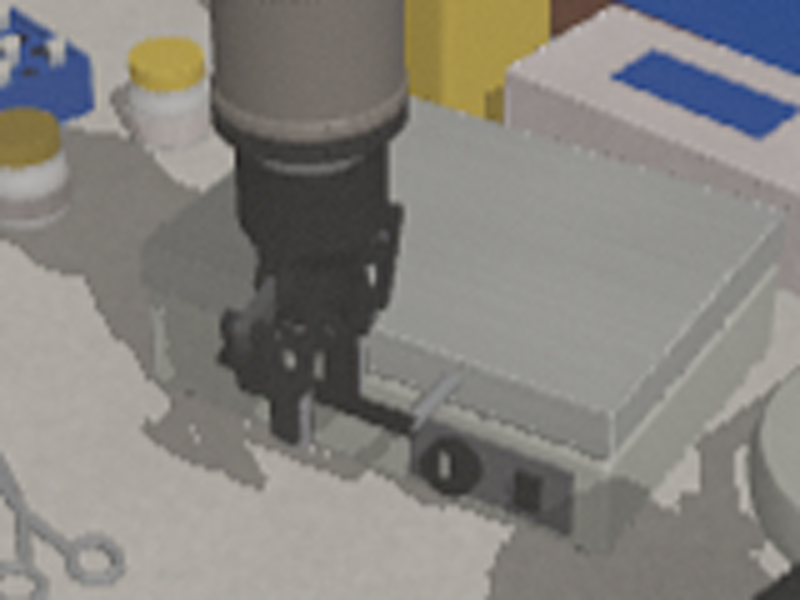

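The fingers straddle the bar between its posts, with the back finger in the gap. Close, then lift the first 15°.

```bash
python3 -m crank '[[[0,0,0],[0,0,0],-1],[[0,0,0],[0,0,0],-1],[[0,0,0],[0,0,0],-1],[[0,0,0],[0,0,0],-1],[[0,0,0],[0,0,0],-1],[[0,0,0],[0,0,0],-1]]' 40
python3 -m crank '[[[0,0.06,-0.69],[0,0,0],-1],[[0,0.06,-0.69],[0,0,0],-1],[[0,0.19,-1.38],[0,0,0],-1],[[0,0.26,-1.365],[0,0,0],-1],[[0,0.33,-1.35],[0,0,0],-1],[[0,0.4,-1.33],[0,0,0],-1],[[0,0,0],[0,0,0],-1]]'
```

```text
t: 17.45
ee_pos: [506.3, -7.4, 92.1]
tcp_rot: [0.62, 0.785, 0.002, 0.002]
force: [9.3, 1.3, -2.3]
width: 10.2
grip_force: 39.8
t: 18.15
ee_pos: [519.6, -4.3, 161.5]
tcp_rot: [0.62, 0.785, 0.002, 0.002]
force: [13.9, 1.7, -9.8]
width: 10.4
grip_force: 40.7
```

```bash
python3 -m crank '[[[0,0.47,-1.31],[0,0,0],-1],[[0,0.54,-1.28],[0,0,0],-1],[[0,0.6,-1.25],[0,0,0],-1],[[0,0.67,-1.22],[0,0,0],-1],[[0,0.73,-1.18],[0,0,0],-1],[[0,0.79,-1.14],[0,0,0],-1],[[0,0.85,-1.1],[0,0,0],-1],[[0,0,0],[0,0,0],-1]]'
python3 - <<'E'
from nav import *
from scipy.optimize import least_squares
go([0,0,0]);s=readout.read_state()
u=np.array([np.cos(np.radians(13.3)),np.sin(np.radians(13.3))])
for p in([506.3,-7.4,92.1],[519.6,-4.3,161.5],s["ee_pos"]):
    d=np.array(p[:2])-[506.3,-7.4]; h,z=d@u,p[2]-92.1
    a=np.degrees(np.arctan2(z+15,265-h)-np.arctan2(15,265));print(h,z,"r",np.hypot(z+15,265-h),"ang",a)
print(s["tcp_rot"],s["torque"])
E
```

```text
t: 18.95
ee_pos: [565.5, 6.6, 245.5]
tcp_rot: [0.619, 0.785, 0.002, 0.003]
force: [24.1, 0.5, -23.5]
width: 10.5
grip_force: 40.0
shift cm [ 12.55 -55.33  24.13] yaw now 13.4  tcp [565.5   6.6 245.5] f [ 24.1   0.5 -23.5] w 10.5 40.0 t 18.95
0.0 0.0 r 265.42418879973997 ang 0.0
13.656433193218408 69.4 r 265.1357172754268 ang 15.322111263411575
60.807144361198546 153.39233451206394 r 264.670928921843 ang 36.27178106407537
[0.61949138 0.7849949  0.00227762 0.00287322] [ 0.27163375 -4.91175392 -0.04718438]
```

The command is running about 3 mm outside the arc, so I'll fold in a shift towards the hinge.

```bash
python3 -m crank '[[[0,0.15,0.12],[0,0,0],-1],[[0,0.98,-0.98],[0,0,0],-1],[[0,0.99,-0.98],[0,0,0],-1],[[0,1.01,-0.95],[0,0,0],-1],[[0,1.06,-0.9],[0,0,0],-1],[[0,1.11,-0.82],[0,0,0],-1],[[0,0,0],[0,0,0],-1]]'
python3 - <<'E'
from nav import *
go([0,0,0]);s=readout.read_state()
u=np.array([np.cos(np.radians(13.3)),np.sin(np.radians(13.3))]);p=s["ee_pos"]
d=np.array(p[:2])-[506.3,-7.4]; h,z=d@u,p[2]-92.1
print(h,z,"r",np.hypot(z+15,265-h),"ang",np.degrees(np.arctan2(z+15,265-h)-np.arctan2(15,265)))
E
```

```text
t: 19.65
ee_pos: [613.5, 17.7, 291.2]
tcp_rot: [0.62, 0.785, 0.0, -0.0]
force: [-16.3, -2.5, 19.0]
width: 10.5
grip_force: 43.9
shift cm [ 12.46 -60.1   29.13] yaw now 13.4  tcp [613.5  17.7 291.2] f [-16.3  -2.5  19. ] w 10.5 43.9 t 19.65
110.12813896402781 199.10737033361087 r 264.2484803587704 ang 50.88067846446506
```

```bash
python3 -m crank '[[[0,0.78,-0.68],[0,0,0],-1],[[0,0.87,-0.59],[0,0,0],-1],[[0,0.9,-0.54],[0,0,0],-1],[[0,0.91,-0.49],[0,0,0],-1],[[0,0,0],[0,0,0],-1],[[0,0,0],[0,0,0],-1]]'
python3 - <<'E'
from nav import *
go([0,0,0]);s=readout.read_state()
u=np.array([np.cos(np.radians(13.3)),np.sin(np.radians(13.3))]);p=s["ee_pos"]
d=np.array(p[:2])-[506.3,-7.4]; h,z=d@u,p[2]-92.1
print(h,z,"r",np.hypot(z+15,265-h),"ang",np.degrees(np.arctan2(z+15,265-h)-np.arctan2(15,265)))
S=grab_frame("side");P=grab_frame("top")
a=S["img"].copy()
hinge=np.array([760.1,54.2]); w=np.array([-u[1],u[0]])
for th in(57,60,63):   # predicted hood-top front edge
    t=np.radians(th); q=[]
    for r,n in((-220,30),(0,30)):
        X=r*np.cos(t)+n*np.sin(t);Z=-r*np.sin(t)+n*np.cos(t)
        q.append([proj(S,[*(hinge+u*X+w*k),78+Z]) for k in(-150,150)])
    print(th,np.round(q,1).tolist())
a=cv2.resize(S["img"][120:300,240:480],(800,600),interpolation=cv2.INTER_CUBIC);cv2.imwrite("pics/c8.png",a[:,:,::-1])
E
```

```text
t: 20.25
ee_pos: [647.3, 25.6, 313.3]
tcp_rot: [0.62, 0.785, 0.0, 0.0]
force: [-6.4, -3.4, 11.2]
width: 10.6
grip_force: 42.3
shift cm [ 12.48 -63.59  31.29] yaw now 13.4  tcp [647.3  25.6 313.3] f [-6.4 -3.4 11.2] w 10.6 42.3 t 20.25
144.8423606394095 221.20868475063511 r 265.01396387423557 ang 59.798190377919106
57 [[[397.3, 203.8], [299.1, 177.8]], [[409.6, 242.5], [322.6, 216.2]]]
60 [[[399.2, 200.4], [301.1, 174.9]], [[409.6, 242.8], [322.8, 216.4]]]
63 [[[401.1, 197.3], [303.3, 172.1]], [[409.7, 243.1], [322.9, 216.7]]]
```

View pics/c8.png

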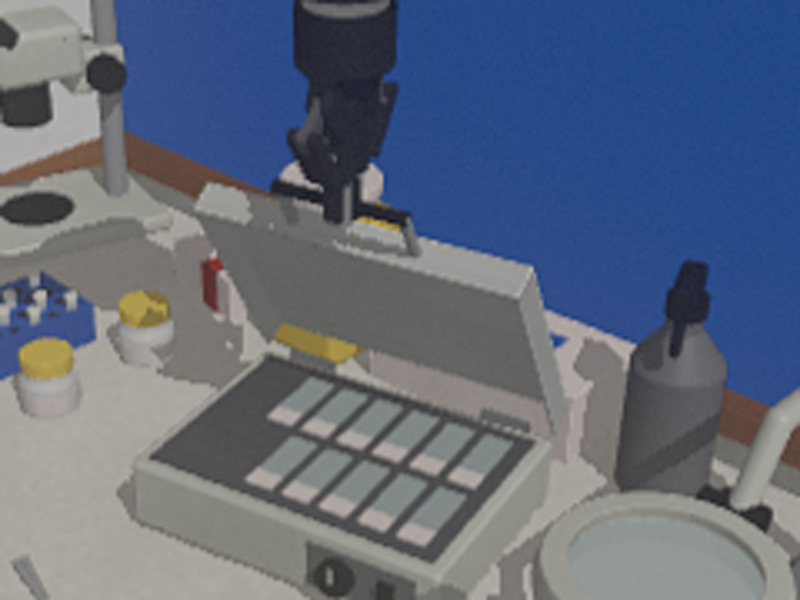

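The hood's front corner at px (399.6,200.4) matches the 60° prediction of (399.2,200.4), and the lamp is still over the tray. Hold briefly and hand in.

```bash
python3 -m crank '[[[0,0,0],[0,0,0],-1],[[0,0,0],[0,0,0],-1],[[0,0,0],[0,0,0],-1],[[0,0,0],[0,0,0],-1],[[0,0,0],[0,0,0],-1]]'
python3 -c "
from h import *
P=grab_frame('top');print([d['rect'] for d in search_frame(P,'lamp_head')[:1]])
print(workorder.sign_off())"
```

```text
t: 20.85
ee_pos: [647.1, 25.5, 313.2]
tcp_rot: [0.62, 0.785, 0.0, 0.0]
force: [-6.2, -3.1, 10.8]
width: 10.6
grip_force: 42.2
[[475.0, 77.8, 549.8, 334.6]]
the job is handed in; nothing more can be done
None
```

I swung the magnifier over the tray (by my measurements its lens stops about 15 mm short of the tray's middle, as far as its arm allows), then raised the cover to 60°, and handed in the job with the gripper still holding it there; no verdict came back.

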